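# Refill the coffee-station chocolate drawer

### The job

Pour all six chocolate balls from the plain steel cup into the open drawer of the coffee stand. Then stand the empty cup upright on the cork coaster with its whole foot on the cork, and last push the drawer fully shut, without knocking over or pushing away the other things on the counter.

Things in the scene. Friction and masses are not known exactly. Their poses are not given: they have to be found in the camera images.
- cup: the steel cup that holds the six chocolates: plain round tapered tumbler without a handle, outer diameter (all sizes here in mm) 54 at the foot and 72 at the rim, height 85, wall 3, floor 4 thick, about 120 g. Origin: centre of the underside; z up through the mouth. It starts upright on the counter
- cup_rim (a point): centre of the cup's mouth, 85 mm above its underside on its axis
- coaster: flat round cork coaster, diameter 110 mm, thickness 6 mm, fixed on the counter (empty at the start). Origin: centre of its underside, on the counter
- stand: low dark steel coffee stand, fixed to the counter: 240 mm deep (x), 260 wide (y), 95 high, with one drawer in its front (-x) face and two glass jars (76 across, 74 high above the stand's top) fixed near the back of its top, their centres 72 behind the stand's centre. Origin: centre of its underside; -x points out of the drawer's front, towards the robot; its yaw varies by up to 0.2 rad
- stand_drawer0 (a joint): how far the drawer is pulled out (m): 0 fully shut, at most 0.165; starts open by 0.12 to 0.16. It slides easily (1 N friction) along the stand's x and stays where left. At opening d the front face lies 120 mm + d in front of the stand's centre. A length d - 6 mm of it, just behind the panel and the front wall, is open to the sky; the rest is under the stand's top
- drawer_in (a point): centre of the drawer's inner floor, 22 mm above the counter; moves with the drawer; axes as the stand's. Inner size 195 (x) by 218 (y), walls 51 high and 6 thick; the front panel outside it (-x) is 15 thick, 254 wide, its top 83 above the counter. At opening d this point lies 1.5 mm + d in front of (-x of) the stand's centre
- stand_drawer0_handle (a point): grip point of the drawer's round steel knob, diameter 28 mm, in the middle of the front panel, 57 above the counter and 35 in front of the panel; the knob's flat end is 8 farther out
- choc0: one of six identical foil-wrapped chocolate balls, diameter 23 mm, 12 g, in the cup at the start. Origin: its centre
- choc1: one of six identical foil-wrapped chocolate balls, diameter 23 mm, 12 g, in the cup at the start. Origin: its centre
- choc2: one of six identical foil-wrapped chocolate balls, diameter 23 mm, 12 g, in the cup at the start. Origin: its centre
- choc3: one of six identical foil-wrapped chocolate balls, diameter 23 mm, 12 g, in the cup at the start. Origin: its centre
- choc4: one of six identical foil-wrapped chocolate balls, diameter 23 mm, 12 g, in the cup at the start. Origin: its centre
- choc5: one of six identical foil-wrapped chocolate balls, diameter 23 mm, 12 g, in the cup at the start. Origin: its centre
- mug: white ceramic mug with a side handle, diameter 76, height 92 (mm); bystander, loose, to be left alone. Origin: centre of its underside
- sugar_jar: closed glass jar, diameter 70, height 100 (mm); bystander, loose, to be left alone. Origin: centre of its underside
- bowl: shallow white bowl, rim diameter 120, height 50 (mm); bystander, loose, to be left alone. Origin: centre of its underside
- spoon: steel spoon lying flat on the counter; bystander, loose, to be left alone. Origin: centre of its underside
Mind the look-alikes: they are no part of the job. What is shaped like the cup but turquoise is not meant. Leave any yellow look-alike of the coaster alone.

How it is judged (in metres and radians):
On the way, in this order (a step that is already met when the one before it is completed fails the run):
1. the cup is tipped over the drawer (more than 1 rad from upright, its mouth above the drawer) (angle between cup's own z axis and vertical above 1 rad and x of cup_rim in the frame of drawer_in between -0.16 and 0.16 m and y of cup_rim in the frame of drawer_in between -0.16 and 0.16 m and z of cup_rim in the frame of drawer_in above 0.02 m), for 0.05 s.
2. all six chocolates lie in the drawer (x of choc0 in the frame of drawer_in between -0.1 and 0.1 m and y of choc0 in the frame of drawer_in between -0.111 and 0.111 m and z of choc0 in the frame of drawer_in between 0.003 and 0.046 m and x of choc1 in the frame of drawer_in between -0.1 and 0.1 m and y of choc1 in the frame of drawer_in between -0.111 and 0.111 m and z of choc1 in the frame of drawer_in between 0.003 and 0.046 m and x of choc2 in the frame of drawer_in between -0.1 and 0.1 m and y of choc2 in the frame of drawer_in between -0.111 and 0.111 m and z of choc2 in the frame of drawer_in between 0.003 and 0.046 m and x of choc3 in the frame of drawer_in between -0.1 and 0.1 m and y of choc3 in the frame of drawer_in between -0.111 and 0.111 m and z of choc3 in the frame of drawer_in between 0.003 and 0.046 m and x of choc4 in the frame of drawer_in between -0.1 and 0.1 m and y of choc4 in the frame of drawer_in between -0.111 and 0.111 m and z of choc4 in the frame of drawer_in between 0.003 and 0.046 m and x of choc5 in the frame of drawer_in between -0.1 and 0.1 m and y of choc5 in the frame of drawer_in between -0.111 and 0.111 m and z of choc5 in the frame of drawer_in between 0.003 and 0.046 m), for 0.2 s.
3. the cup stands upright on the coaster with the drawer still open (horizontal distance between cup and coaster below 0.028 m and angle between cup's own z axis and vertical below 0.12 rad and z of cup in the frame of coaster between 0.003 and 0.011 m and value of joint stand_drawer0 above 0.03 m), for 0.2 s.
4. the drawer is fully shut (value of joint stand_drawer0 below 0.006 m), for 0.2 s.
At the end, for the whole second after the job is handed in: all six chocolates lie inside the drawer (below its rim), the drawer is shut to within 6 mm, and the cup is at rest, standing upright (within 0.12 rad) on the coaster, its axis within 28 mm of the coaster's centre, released (all of step 2 and horizontal distance between cup and coaster below 0.028 m and angle between cup's own z axis and vertical below 0.12 rad and z of cup in the frame of coaster between 0.003 and 0.011 m and value of joint stand_drawer0 below 0.006 m and linear speed of cup below 0.02 m/s); the robot touches nothing.
It fails at once if one of the other things (mug, sugar jar, bowl, spoon) is pushed more than 40 mm away (distance of any of mug, sugar_jar, bowl, spoon from where it was at the start of the episode above 0.04 m).
It fails at once if the mug, sugar jar or bowl is knocked over (angle between any of mug, sugar_jar, bowl's own z axis and vertical above 0.6 rad).
It also fails if it takes over 64 s, if anything falls off the work surface, if the arm or the gripper's body presses on something with over 40 N, if the wrist force passes 120 N, or if a joint passes its speed limit or range.

### The arm

A 6-joint arm with a two-finger parallel gripper is mounted at the origin on the work surface. World frame = base frame: x ahead of the robot, y to its left, z up, the work surface at z = 0. Lengths are in mm, angles in rad, forces in N, time in s.
With the tool pointing down it reaches from about 275 to 750 mm from the base axis. Payload 10.2 kg.
Tool frame: the origin (TCP) lies between the finger pads; the fingertips stand 25 mm ahead of it and the grasp point (between the pads) lies 6 mm ahead of it; z points along the fingers, y is the line along which they close (so a half turn about z gives the same grasp; the last joint's range is limited). The gripper opens to 85 mm and grips with 20 to 120 N. Pads are 22 mm wide; open, the fingers measure 114 mm over their backs; the gripper's body (76 mm by 85 mm) begins 54 mm behind the grasp point. The pads swing forward as they close: fully open they stand 13 mm farther back than shut.
Start: joints at [-0.223, 0.313, 1.498, -0, 1.331, -0.223], TCP at [525.006, -0.014, 256.294] pointing down, gripper open.
Joint ranges: [-2.94, 2.94], [-0.97, 2.17], [0.19, 2.56], [-1.23, 4.37], [0.02, 3.11], [-2.88, 2.88]. Speed limits (rad/s): [2.39, 2.39, 3.01, 3.14, 3.14, 3.14].

### API

Orientations are given as a unit quaternion [w, x, y, z].
In Python, from rig import ctrl, eyes, finish_job gives the robot as it stands.
- The arm moves only by the tool step_arm, never from a script. Its argument "increments" is a list of rows, each an object of numbers: "dx", "dy", "dz": the shift along the tool's x, y, z in units of 25 mm (1.0 is 25 mm); "wx", "wy", "wz": the turn, a rotation vector about the tool's x, y, z in units of 6 degrees (1.0 is 6 degrees). A call has 1 to 5 rows; each row shifts and turns the commanded pose from where the row before left it, along the tool's axes as they then stand; what a row does not reach is not made up. A row lasts 1/10 s, in which the tool goes at most 50 mm and 8.59 degrees, less where a joint would pass 70% of its speed; a pose out of reach is approached as far as the arm can. A call is refused whole if a number of a shift passes 1 or a number of a turn 1, either way. A call with a gripper value outside its range is refused whole. "fingers" is the finger opening in mm, from 0 to 85.4, set as the call begins (left out, the last holds). The fingers move at their own pace and stop on an object; "squeeze" is the grip in N (left out, the last holds). Time passes only in rows, so rows that do not move let the fingers close. It gives the time, the measured TCP pose, the force, the opening and the grip force at its end, in the units of the state.
- ctrl.sense(): the state, without advancing time (a new reading comes with each control period).
- eyes.capture(name): name is "scene" or "side" or "wrist"; returns a dict with "frame" (384x512x3 uint8, blue, green, red), "fx", "fy", "cx", "cy" (pixels), "k1" (the pictures are not rectified: a ray, as slopes to the right and down, at radius r is drawn at 1 + k1 r^2 times it, then the intrinsics apply), "R" (3x3) and "t" (3): a world point X has camera coordinates R X + t; the wrist camera has in their place "tool_from_camera" (4x4, takes a point from camera to tool coordinates, whose origin is the TCP and whose axes are the flange's). Camera axes: x right, y down, z forward; pixel columns grow to the right and rows downward; lengths in mm; the calibration is good to about 2 mm. A picture is of the moment at which its call begins: read the wrist's pose just before it. There is no depth.
- finish_job(): hands the job in; it is judged then, once.
Trained networks look in the newest picture that a camera, given by its name, has taken for a name from the list of things; names that differ only in an ending like _2 or _b are one class to them, and where a whole thing is asked for, a point or a joint stands for the part that bears it (a point fixed in the world has none). Each returns a list of dicts, best first, with "p" (0 to 1); they miss things now and then, are a little off and sometimes report something else, mostly with a low value. They report only what shows in the picture. A call takes as long as a camera call. They do not tell look-alikes from the thing itself.
- eyes.cut_out(camera, label): "mask" (384x512 bool, what is visible of it).
- eyes.landmark_of(camera, label): "point" ([x, y, z] in mm, in the coordinates of the camera as it stood for that picture, good to about 4 mm: a listed point, or the origin of a listed thing).
The state is a dict: "time_s": time; "joints": joint angles; "dq": joint speeds; "tau": joint torques, N m; "eef_pos": TCP position; "ee_rot": TCP orientation; "force": force on the tool from outside, world axes, zero at the start; "wrist_torque": the same for the moment, N m; "grip_width": opening from 0.0 (shut) to 1.0 (fully open); "grip_force": force on a finger pad.
Only numpy, scipy, OpenCV 4.12 (cv2) and the standard library are available. Lean on these libraries where they do the work, as an engineer would, in place of code of your own. Each camera call takes 0.05 s, during which the arm holds its last target. There are 200 camera calls.

## Working session

There is one attempt and no reset: what is moved stays moved. The work goes in short steps, Python scripts to look and compute and a tool call to move; the robot and the scene stay as the last step left them, time stands still between calls to the robot, and variables do not carry over. Pictures are saved under pics/ and viewed, at most 10 in all, crops included, and the job is handed in when it is done.

Besides the shell and the picture viewer there is one more tool, called as name(argument=value, ...) on one line, values as JSON. step_arm: Moves the arm, as the interface text tells. Its arguments: {"type":"object","properties":{"increments":{"type":"array"},"fingers":{"type":"number"},"squeeze":{"type":"number"}},"required":["increments"]}

```bash
mkdir -p pics; cat > h.py <<'E'
import numpy as np, cv2
from rig import ctrl, eyes, finish_job
from scipy.spatial.transform import Rotation as Ro
def world(cam,c,p,s=None):
    p=np.array(p,float)
    if cam=="wrist":
        q=s["ee_rot"]; T=np.array(c["tool_from_camera"])
        return Ro.from_quat([q[1],q[2],q[3],q[0]]).apply(T[:3,:3]@p+T[:3,3])+np.array(s["eef_pos"])
    return np.array(c["R"]).T@(p-np.array(c["t"]))
def pix(c,X):
    p=np.array(c["R"])@np.array(X,float)+np.array(c["t"]); a=p[:2]/p[2]; a=a*(1+c["k1"]*(a@a))
    return np.round([c["fx"]*a[0]+c["cx"],c["fy"]*a[1]+c["cy"]])
def ray(cam,c,u,v,z,s=None):
    K=np.array([[c["fx"],0,c["cx"]],[0,c["fy"],c["cy"]],[0,0,1.]])
    a=cv2.undistortPoints(np.array([[[u,v]]],float),K,np.array([c["k1"],0,0,0,0]))[0,0]
    o=world(cam,c,[0,0,0],s); d=world(cam,c,[a[0],a[1],1],s)-o
    return o+d*(z-o[2])/d[2]
E
python3 - <<'E'
from h import *
print(ctrl.sense())
ims=[]
for cam in("scene","side"):
    c=eyes.capture(cam); cv2.imwrite(f"pics/{cam}0.png",c["frame"])
    print(cam,"at",world(cam,c,[0,0,0]).round())
    for n in("cup","cup_rim","coaster","stand","drawer_in","stand_drawer0_handle","mug","sugar_jar","bowl","spoon"):
        for d in eyes.landmark_of(cam,n)[:3]:
            X=world(cam,c,d["point"]); print(n,round(d["p"],2),X.round(),pix(c,X))
E
```

```text
{'time_s': 0.0, 'joints': array([-2.23382624e-01,  3.13459618e-01,  1.49847824e+00, -1.38552350e-05,
        1.33095583e+00, -2.23407528e-01]), 'dq': array([-1.31622654e-03, -5.25050232e-04,  2.86276514e-05, -1.52371279e-04,
        2.55707842e-04, -1.61998300e-03]), 'tau': array([-5.78409599e-04, -4.12261176e+01, -2.59742296e+01, -3.58453699e-04,
        4.11797926e-03, -1.23038126e-05]), 'eef_pos': array([5.24769753e+02, 4.60840678e-02, 2.55714631e+02]), 'ee_rot': array([-5.46874788e-04,  7.07096660e-01,  7.07116603e-01, -3.52342065e-04]), 'force': array([ 0.14388178,  0.63944414, -0.41690832]), 'wrist_torque': array([0.02348942, 0.00541865, 0.02020412]), 'grip_force': 0.0, 'grip_width': 0.9954815555054477}
scene at [1263.  864. 1333.]
cup 0.93 [537. 207.  -1.] [305. 262.]
cup 0.87 [424. 274.  -2.] [343. 258.]
cup 0.7 [320. 186.  -5.] [347. 228.]
cup_rim 0.74 [425. 267.  82.] [345. 242.]
cup_rim 0.64 [324. 188.  83.] [350. 212.]
cup_rim 0.56 [542. 210.  80.] [306. 249.]
coaster 0.71 [425. 267.  80.] [345. 242.]
coaster 0.68 [ 323. -295.   -3.] [261. 155.]
coaster 0.64 [ 479. -268. 
[... 405 characters left out ...]
de at [ 399. 1024. 1017.]
cup 0.93 [538. 206.  -1.] [247. 273.]
cup 0.74 [321. 183.   0.] [315. 276.]
cup 0.69 [422. 270.   0.] [281. 294.]
cup_rim 0.93 [327. 190.  84.] [317. 260.]
cup_rim 0.9 [540. 206.  84.] [246. 255.]
cup_rim 0.68 [426. 270.  87.] [281. 276.]
coaster 0.78 [ 326. -299.    0.] [320. 183.]
coaster 0.55 [ 475. -271.   -2.] [283. 183.]
stand 0.84 [782. -29.  -3.] [192. 214.]
stand 0.32 [371.  69.   0.] [303. 248.]
drawer_in 0.58 [645. -39.  18.] [229. 213.]
stand_drawer0_handle 0.68 [488. -46.  60.] [274. 208.]
mug 0.86 [616. 368.  -4.] [211. 313.]
sugar_jar 0.53 [ 650. -381.   -2.] [245. 163.]
bowl 0.95 [ 366. -530.   -4.] [313. 151.]
spoon 0.62 [370.  69.   0.] [303. 248.]
```

View pics/scene0.png

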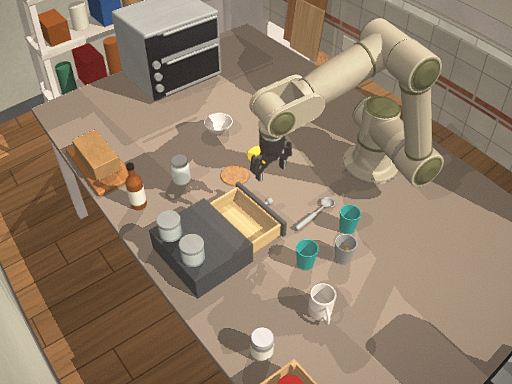

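View pics/side0.png

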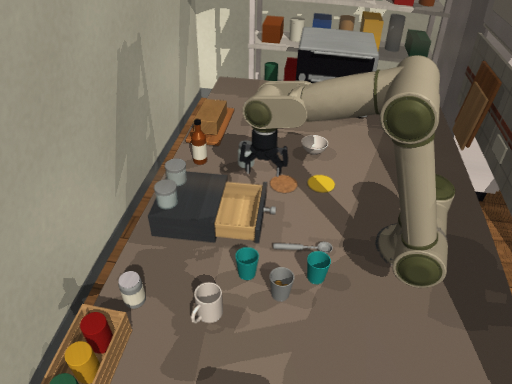

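Three tumblers are candidates: turquoise (305,255), turquoise (348,218) and steel grey (345,248). The steel one fits because it is plain steel and holds balls. There are two coasters: yellow (254,154) and cork-brown (235,175), and the brown one fits. I'll confirm both in one crop.

```bash
python3 - <<'E'
import cv2,numpy as np
a=cv2.imread("pics/scene0.png"); b=cv2.imread("pics/side0.png")
f=lambda i,x,y:cv2.resize(i[y:y+90,x:x+120],None,fx=3.2,fy=3.2,interpolation=cv2.INTER_CUBIC)
cv2.imwrite("pics/crop1.png",np.hstack([f(a,280,195),f(b,235,140)]))
E
```

```text
(no output)
```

View pics/crop1.png

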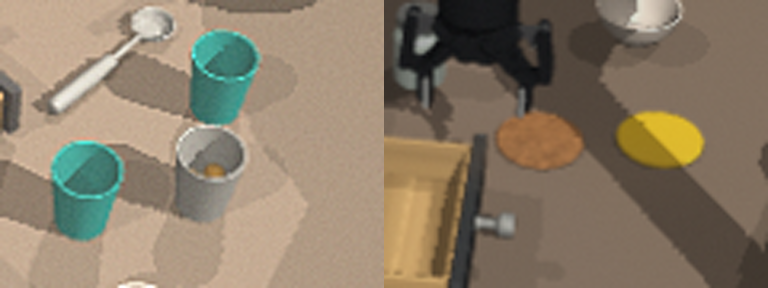

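step_arm(increments=[{"dx": 1,"dy": -0.4},{"dx": 1,"dy": -0.4},{"dx": 1,"dy": -0.4},{"dx": 1,"dy": -0.4},{"dx": 1,"dy": -0.4}], fingers=85)

```text
invalid input at $.increments[0]: expected keys dx, dy, dz, wx, wy, wz
```

step_arm(increments=[{"dx": 1,"dy": -0.4},{"dx": 1,"dy": -0.4},{"dx": 1,"dy": -0.4},{"dx": 1,"dy": -0.4},{"dx": 0.8,"dy": -0.4}])

```text
invalid input at $.increments[0]: expected keys dx, dy, dz, wx, wy, wz
```

The crop shows the grey steel cup, with a brown ball inside, at scene (345,248). The cork coaster is at side (284,184); the turquoise cups and the yellow disc are the decoys. Next I move above the cup.

step_arm(increments=[{"dx": 1,"dy": -0.4,"dz": 0,"wx": 0,"wy": 0,"wz": 0},{"dx": 1,"dy": -0.4,"dz": 0,"wx": 0,"wy": 0,"wz": 0},{"dx": 1,"dy": -0.4,"dz": 0,"wx": 0,"wy": 0,"wz": 0},{"dx": 1,"dy": -0.4,"dz": 0,"wx": 0,"wy": 0,"wz": 0},{"dx": 1,"dy": -0.4,"dz": 0,"wx": 0,"wy": 0,"wz": 0}], fingers=85)

```text
time_s: 1.6
eef_pos: [474.5, 125.9, 256.4]
ee_rot: [0.0, 0.707, 0.707, 0.0]
force: [0.2, -0.7, 0.2]
grip_width: 0.997
grip_force: 0.0
```

step_arm(increments=[{"dx": 1,"dy": -0.4,"dz": 0,"wx": 0,"wy": 0,"wz": 0},{"dx": 1,"dy": -0.4,"dz": 0,"wx": 0,"wy": 0,"wz": 0},{"dx": 1,"dy": -0.4,"dz": 0,"wx": 0,"wy": 0,"wz": 0},{"dx": 0.5,"dy": -0.4,"dz": 0,"wx": 0,"wy": 0,"wz": 0},{"dx": 0,"dy": 0,"dz": 0,"wx": 0,"wy": 0,"wz": 0}])

```text
time_s: 2.1
eef_pos: [434.1, 213.7, 256.4]
ee_rot: [-0.0, 0.706, 0.708, 0.0]
force: [-0.5, 0.0, -0.0]
grip_width: 0.99
grip_force: 0.0
```

```bash
cat >> h.py <<'E'
import json
def log():
    s=ctrl.sense(); r=[list(map(float,s[k])) for k in("joints","eef_pos","ee_rot")]
    open("log.txt","a").write(json.dumps(r)+"\n"); return s
def show():
    s=log(); print("t",round(s["time_s"],2),"q",np.round(s["joints"],3),"p",np.round(s["eef_pos"],1),"rot",np.round(s["ee_rot"],3),"F",np.round(s["force"],1),"g",round(s["grip_width"]*85.4,1),round(s["grip_force"],1)); return s
E
python3 - <<'E'
from h import *
open("log.txt","a").write(json.dumps([[-0.223382624,.313459618,1.49847824,-1.4e-5,1.33095583,-.223407528],[524.77,.046,255.715],[-5.4687e-4,.70709666,.7071166,-3.5e-4]])+"\n")
s=show(); c=eyes.capture("wrist"); cv2.imwrite("pics/w1.png",c["frame"])
for n in("cup","cup_rim","choc0"):
    for d in eyes.landmark_of("wrist",n)[:3]: print(n,round(d["p"],2),world("wrist",c,d["point"],s).round(1))
E
```

```text
t 2.1 q [0.215 0.222 1.616 0.    1.303 0.212] p [434.1 213.7 256.4] rot [-0.     0.706  0.708  0.   ] F [-0.5  0.  -0. ] g 84.5 0.0
cup 0.7 [323.5 185.3  -4.3]
cup 0.63 [537.1 204.6   1.6]
cup 0.38 [438.  267.3  15.8]
cup_rim 0.91 [535.3 203.2  85.6]
cup_rim 0.88 [423.1 270.5  80.1]
cup_rim 0.74 [321.2 187.6  81.8]
choc0 0.82 [405.1 266.5  31.5]
choc0 0.8 [434.2 253.4  31. ]
choc0 0.76 [429.4 280.3  32.6]
```

step_arm(increments=[{"dx": 0,"dy": 0,"dz": 0,"wx": 0,"wy": 1,"wz": 0},{"dx": 0,"dy": 0,"dz": 0,"wx": 0,"wy": 1,"wz": 0},{"dx": 0,"dy": 0,"dz": 0,"wx": 0,"wy": 1,"wz": 0},{"dx": 0,"dy": 0,"dz": 0,"wx": 0,"wy": 1,"wz": 0},{"dx": 0,"dy": 0,"dz": 0,"wx": 0,"wy": 1,"wz": 0}])

```text
time_s: 2.8
eef_pos: [435.7, 211.6, 256.7]
ee_rot: [-0.184, 0.683, 0.682, 0.185]
force: [0.4, 0.8, 0.5]
grip_width: 0.996
grip_force: 0.0
```

```bash
python3 - <<'E'
from h import *
s=show(); c=eyes.capture("wrist"); cv2.imwrite("pics/w2.png",c["frame"])
for n in("cup","cup_rim"):
    for d in eyes.landmark_of("wrist",n)[:3]: print(n,round(d["p"],2),world("wrist",c,d["point"],s).round(1))
E
```

```text
t 2.8 q [-0.048  0.167  1.77   0.553  1.278 -0.23 ] p [435.7 211.6 256.7] rot [-0.184  0.683  0.682  0.185] F [0.4 0.8 0.5] g 85.1 0.0
cup 0.72 [534.9 207.4   1.3]
cup_rim 0.98 [421.1 268.9  81.7]
cup_rim 0.8 [534.4 204.   86.4]
cup_rim 0.28 [410.7 280.2  16.5]
```

View pics/w1.png

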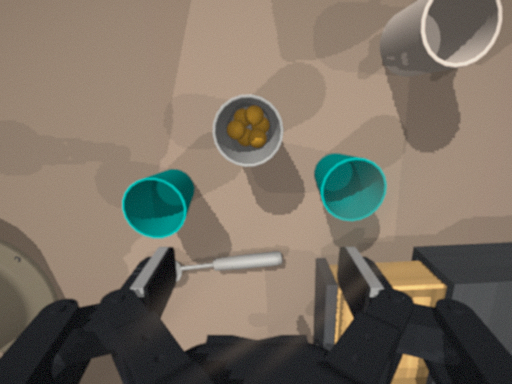

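The wrist view shows the steel cup with its balls at (248,130), and the turquoise cups at (157,203) and (350,187). The cup is at about (423,270). I plan to grasp it with the fingers tilted towards -y, so the later pour rolls the tool the other way. I'll tilt now.

step_arm(increments=[{"dx": 0,"dy": 0,"dz": 0,"wx": 0,"wy": -1,"wz": 0},{"dx": 0,"dy": 0,"dz": 0,"wx": 0,"wy": -1,"wz": 0},{"dx": 0,"dy": 0,"dz": 0,"wx": 0,"wy": -1,"wz": 0},{"dx": 0,"dy": 0,"dz": 0,"wx": 0,"wy": -1,"wz": 0},{"dx": 0,"dy": 0,"dz": 0,"wx": 0,"wy": -1,"wz": 0}])

```text
time_s: 3.45
eef_pos: [435.6, 212.7, 257.4]
ee_rot: [0.004, 0.707, 0.707, -0.001]
force: [0.1, -0.5, -0.9]
grip_width: 0.999
grip_force: 0.0
```

step_arm(increments=[{"dx": 1,"dy": 0,"dz": 0,"wx": 0,"wy": -1,"wz": 0},{"dx": 1,"dy": 0,"dz": 0,"wx": 0,"wy": -1,"wz": 0},{"dx": 1,"dy": 0,"dz": 0,"wx": 0,"wy": -1,"wz": 0},{"dx": 1,"dy": 0,"dz": 0,"wx": 0,"wy": -1,"wz": 0},{"dx": 1,"dy": 0,"dz": 0,"wx": 0,"wy": -1,"wz": 0}])

```text
time_s: 3.95
eef_pos: [435.3, 335.4, 231.6]
ee_rot: [0.187, 0.683, 0.682, -0.182]
force: [1.2, -0.6, -0.2]
grip_width: 0.992
grip_force: 0.0
```

step_arm(increments=[{"dx": 0,"dy": 0,"dz": 0,"wx": 0,"wy": -1,"wz": 0},{"dx": 0,"dy": 0,"dz": 0,"wx": 0,"wy": 0,"wz": 0}])

```text
time_s: 4.15
eef_pos: [434.6, 335.3, 229.1]
ee_rot: [0.22, 0.671, 0.673, -0.219]
force: [-0.7, 0.7, 0.0]
grip_width: 0.997
grip_force: 0.0
```

```bash
cat >> h.py <<'E'
def RT(s): q=s["ee_rot"]; return Ro.from_quat([q[1],q[2],q[3],q[0]])
def go(s,X,tilt=None,yaw=0):
    "total shift in tool units to TCP X; remaining turn (tool rotvec, 6deg units) to tilt"
    print("shift",(RT(s).inv().apply(np.array(X)-s["eef_pos"])/25).round(2))
    if tilt is not None:
        R0=Ro.from_matrix(np.array([[0,1,0],[1,0,0],[0,0,-1.]]))
        T=Ro.from_euler("z",yaw,degrees=True)*Ro.from_euler("x",tilt,degrees=True)*R0
        print("turn",(np.degrees((RT(s).inv()*T).as_rotvec())/6).round(2))
E
python3 - <<'E'
from h import *
s=show(); tz=np.array([0,-.588,-.809]); G=np.array([423,270,45.])
go(s,G-6*tz-100*tz,-36)
c=eyes.capture("wrist"); cv2.imwrite("pics/w3.png",c["frame"])
for n in("cup","cup_rim"):
    for d in eyes.landmark_of("wrist",n)[:3]: print(n,round(d["p"],2),world("wrist",c,d["point"],s).round(1))
# kin fit
L=[json.loads(l) for l in open("log.txt")]
for q,p,r in L:
    M=Ro.from_euler("ZYZYZ",[q[0],q[1]+q[2],q[3],q[4],q[5]]); R=RT({"ee_rot":r})
    print((M.inv()*R).as_matrix().round(2).tolist())
E
```

```text
t 4.15 q [ 0.644  0.625  1.212 -0.498  1.699  0.677] p [434.6 335.3 229.1] rot [ 0.22   0.671  0.673 -0.219] F [-0.7  0.7  0. ] g 85.1 0.0
shift [ 2.23 -0.47  3.24]
turn [0.02 0.04 0.02]
cup 0.94 [423.8 267.8  -1. ]
cup 0.88 [322.5 183.9  -3.1]
cup 0.68 [535.2 205.8   1. ]
cup_rim 0.89 [421.7 268.3  82.8]
cup_rim 0.61 [534.6 203.6  84.5]
cup_rim 0.59 [322.8 186.   84.3]Traceback (most recent call last):
  File "<stdin>", line 10, in <module>
  File "scipy/spatial/transform/_rotation.pyx", line 1413, in scipy.spatial.transform._rotation.Rotation.from_euler
ValueError: Expected axis specification to be a non-empty string of upto 3 characters, got ZYZYZ
```

step_arm(increments=[{"dx": 0.8,"dy": -0.17,"dz": 0,"wx": 0,"wy": 0,"wz": 0},{"dx": 0.7,"dy": -0.16,"dz": 0.8,"wx": 0,"wy": 0,"wz": 0},{"dx": 0.7,"dy": -0.16,"dz": 0.8,"wx": 0,"wy": 0,"wz": 0},{"dx": 0,"dy": 0,"dz": 0.8,"wx": 0,"wy": 0,"wz": 0},{"dx": 0,"dy": 0,"dz": 0.86,"wx": 0,"wy": 0,"wz": 0}])

```text
time_s: 4.8
eef_pos: [423.3, 329.3, 132.8]
ee_rot: [0.218, 0.673, 0.672, -0.217]
force: [0.7, -0.1, -1.0]
grip_width: 0.997
grip_force: 0.0
```

```bash
cat >> h.py <<'E'
def fk_R(q):
    return Ro.from_euler("Z",q[0])*Ro.from_euler("Y",q[1]+q[2])*Ro.from_euler("Z",q[3])*Ro.from_euler("Y",q[4])*Ro.from_euler("Z",q[5])
E
python3 - <<'E'
from h import *
s=show(); tz=np.array([0,-.588,-.809]); G=np.array([422.5,269,45.])
go(s,G-6*tz-100*tz,-36); go(s,G-6*tz)
L=[json.loads(l) for l in open("log.txt")]
for q,p,r in L: print((fk_R(q).inv()*RT({"ee_rot":r})).as_matrix().round(2).tolist())
E
```

```text
t 4.8 q [ 0.646  0.699  1.351 -0.489  1.509  0.783] p [423.3 329.3 132.8] rot [ 0.218  0.673  0.672 -0.217] F [ 0.7 -0.1 -1. ] g 85.1 0.0
shift [ 0.11 -0.03  0.02]
turn [ 0.01 -0.03 -0.02]
shift [ 0.1  -0.04  4.02]
[[-0.0, -1.0, -0.0], [1.0, -0.0, 0.0], [-0.0, -0.0, 1.0]]
[[0.0, -1.0, 0.0], [1.0, 0.0, 0.0], [-0.0, 0.0, 1.0]]
[[0.0, -1.0, 0.0], [1.0, 0.0, 0.0], [-0.0, 0.0, 1.0]]
[[0.0, -1.0, -0.0], [1.0, 0.0, 0.0], [-0.0, -0.0, 1.0]]
[[0.0, -1.0, -0.0], [1.0, 0.0, 0.0], [-0.0, -0.0, 1.0]]
```

step_arm(increments=[{"dx": 0.1,"dy": -0.04,"dz": 0.8,"wx": 0,"wy": 0,"wz": 0},{"dx": 0,"dy": 0,"dz": 0.8,"wx": 0,"wy": 0,"wz": 0},{"dx": 0,"dy": 0,"dz": 0.8,"wx": 0,"wy": 0,"wz": 0},{"dx": 0,"dy": 0,"dz": 0.8,"wx": 0,"wy": 0,"wz": 0},{"dx": 0,"dy": 0,"dz": 0.8,"wx": 0,"wy": 0,"wz": 0}])

```text
time_s: 5.3
eef_pos: [422.6, 272.4, 50.7]
ee_rot: [0.218, 0.674, 0.672, -0.217]
force: [0.1, 0.1, 1.0]
grip_width: 0.995
grip_force: 0.0
```

step_arm(increments=[{"dx": 0,"dy": 0,"dz": 0,"wx": 0,"wy": 0,"wz": 0},{"dx": 0,"dy": 0,"dz": 0,"wx": 0,"wy": 0,"wz": 0},{"dx": 0,"dy": 0,"dz": 0,"wx": 0,"wy": 0,"wz": 0},{"dx": 0,"dy": 0,"dz": 0,"wx": 0,"wy": 0,"wz": 0},{"dx": 0,"dy": 0,"dz": 0,"wx": 0,"wy": 0,"wz": 0}], fingers=40, squeeze=80)

```text
time_s: 5.8
eef_pos: [422.4, 274.0, 51.7]
ee_rot: [0.219, 0.673, 0.672, -0.217]
force: [-0.7, 0.2, 4.1]
grip_width: 0.752
grip_force: 74.6
```

```bash
python3 - <<'E'
from h import *
s=show(); c=eyes.capture("wrist"); cv2.imwrite("pics/w4.png",c["frame"])
c=eyes.capture("side"); f=c["frame"]; cv2.imwrite("pics/s4.png",cv2.resize(f[210:330,200:360],None,fx=4,fy=4))
for d in eyes.landmark_of("side","cup")[:3]: print(d["p"],world("side",c,d["point"]))
# fit kinematics p = Rz1[(a1,D,h)+Ry2(a2,0,L1)+Ry23(a3,0,L2)] + R(tx,ty,Lt)
L=[json.loads(l) for l in open("log.txt")]; A=[];b=[]
for q,p,r in L:
    Z=Ro.from_euler("Z",q[0]).as_matrix(); P=Z@Ro.from_euler("Y",q[1]).as_matrix(); E_=Z@Ro.from_euler("Y",q[1]+q[2]).as_matrix()
    A.append(np.hstack([Z,P[:,[0,2]],E_[:,[0,2]],RT({"ee_rot":r}).as_matrix()[:,2:]])); b.append(p)
A=np.vstack(A);b=np.hstack(b); x,_,rk,sv=np.linalg.lstsq(A,b,rcond=1e-3); print(x.round(1),rk,sv.round(3),np.abs(A@x-b).max())
E
```

```text
t 5.8 q [ 0.571  0.744  1.527 -0.542  1.286  0.838] p [422.4 274.   51.7] rot [ 0.219  0.673  0.672 -0.217] F [-0.7  0.2  4.1] g 64.3 74.6
0.72 [5.37817326e+02 2.10452159e+02 4.89695602e-01]
0.53 [325.36679159 183.57176047   1.54550637]
[ -0.  116.3 201.3  -0.  438.9  39.  397.5 230.3] 8 [4.796 4.216 2.473 0.821 0.406 0.395 0.245 0.243] 0.0006829434595581468
```

View pics/s4.png

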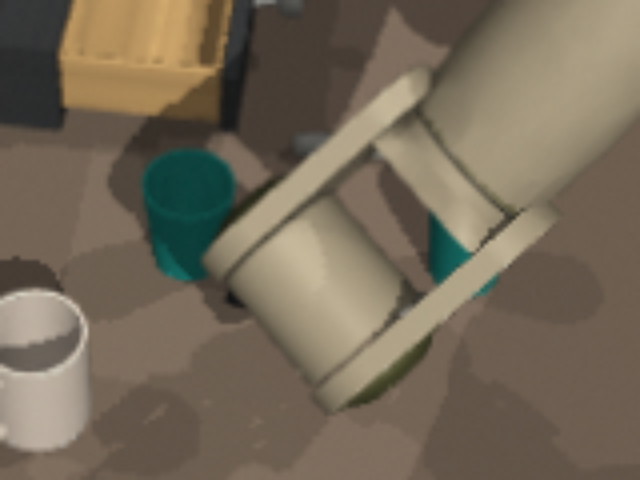

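The side view shows the wrist over the cup with the neighbouring cups still standing. The fingers stopped at 64.3 mm with 75 N, so the cup is held. The kinematic fit is exact, so I'll check the whole route for reachability.

```bash
cat >> h.py <<'E'
from scipy.optimize import least_squares
LO=np.array([-2.94,-.97,.19,-1.23,.02,-2.88]);HI=np.array([2.94,2.17,2.56,4.37,3.11,2.88])
ey=Ro.from_euler
def fk(q):
    Z=ey("Z",q[0]); R=fk_R(q)*ey("Z",90,degrees=True)
    el=Z.apply([0,116.3,201.3]+ey("Y",q[1]).apply([0,0,438.9])); w=el+Z.apply(ey("Y",q[1]+q[2]).apply([39,0,397.5]))
    return w+R.apply([0,0,230.3]),R,el,w
def pose(tilt,yaw=0,pitch=0):
    return ey("z",yaw,degrees=True)*ey("y",pitch,degrees=True)*ey("x",tilt,degrees=True)*Ro.from_matrix(np.array([[0,1,0],[1,0,0],[0,0,-1.]]))
def ik(q0,X,R):
    f=lambda q:np.r_[(fk(q)[0]-X)/100,(R.inv()*fk(q)[1]).as_rotvec()]
    r=least_squares(f,np.clip(q0,LO+1e-3,HI-1e-3),bounds=(LO,HI)); return r.x,np.abs(r.fun).max()
E
python3 - <<'E'
from h import *
s=ctrl.sense(); q=np.array(s["joints"])
W=[((422.5,274,190),-36,8),((520,140,190),-36,8),((593,11,180),-36,8),((593,11,140),0,8),((593,11,140),40,8),((593,11,140),79,8),((593,11,140),90,4),((593,11,180),-36,20),((480,-120,190),-36,8),((477,-266,160),-36,6),((477,-266,57),-36,6)]
X=np.array(s["eef_pos"]);t=-36.
for Y,tt,n in W:
    m=0
    for k in range(1,n+1):
        qn,e=ik(q,X+(np.array(Y)-X)*k/n,pose(t+(tt-t)*k/n)); m=max(m,np.abs(qn-q).max()); q=qn
    X=np.array(Y,float);t=tt; _,_,el,w=fk(q); print(Y,tt,"err",round(e,4),"q",q.round(2),"dq/row",m.round(2),"wrist",w.round())
E
```

```text
(422.5, 274, 190) -36 err 0.0 q [ 0.57  0.55  1.44 -0.52  1.53  0.69] dq/row 0.03 wrist [422. 409. 376.]
(520, 140, 190) -36 err 0.0 q [ 0.29  0.55  1.44 -0.61  1.39  0.48] dq/row 0.04 wrist [520. 275. 376.]
(593, 11, 180) -36 err 0.0 q [ 0.05  0.61  1.37 -0.66  1.27  0.29] dq/row 0.03 wrist [593. 146. 366.]
(593, 11, 140) 0 err 0.0 q [-0.18  0.57  1.43  0.    1.14 -0.18] dq/row 0.09 wrist [593.  11. 370.]
(593, 11, 140) 40 err 0.0 q [-0.42  0.67  1.42  0.64  1.42 -0.64] dq/row 0.09 wrist [ 593. -137.  316.]
(593, 11, 140) 79 err 0.0 q [-0.53  0.9   1.38  1.06  1.83 -0.83] dq/row 0.06 wrist [ 593. -215.  184.]
(593, 11, 140) 90 err 0.0 q [-0.54  0.98  1.36  1.17  1.95 -0.85] dq/row 0.03 wrist [ 593. -219.  140.]
(593, 11, 180) -36 err 0.0 q [ 0.05  0.61  1.37 -0.66  1.27  0.29] dq/row 0.12 wrist [593. 146. 366.]
(480, -120, 190) -36 err 0.0 q [-0.21  0.34  1.78 -0.74  1.02  0.19] dq/row 0.06 wrist [480.  15. 376.]
(477, -266, 160) -36 err 0.0 q [-0.5   0.41  1.76 -0.79  0.81  0.01] dq/row 0.05 wrist [ 477. -131.  346.]
(477, -266, 57) -36 err 0.0 q [-0.5   0.59  1.82 -1.    0.66  0.3 ] dq/row 0.05 wrist [ 477. -131.  243.]
```

step_arm(increments=[{"dx": -0.4,"dy": 0,"dz": -0.54,"wx": 0,"wy": 0,"wz": 0},{"dx": -0.65,"dy": 0,"dz": -0.89,"wx": 0,"wy": 0,"wz": 0},{"dx": -0.7,"dy": 0,"dz": -0.97,"wx": 0,"wy": 0,"wz": 0},{"dx": -0.7,"dy": 0,"dz": -0.97,"wx": 0,"wy": 0,"wz": 0},{"dx": -0.7,"dy": 0,"dz": -0.97,"wx": 0,"wy": 0,"wz": 0}])

```text
time_s: 6.45
eef_pos: [421.6, 273.6, 186.8]
ee_rot: [0.218, 0.673, 0.673, -0.217]
force: [0.2, 0.2, -1.9]
grip_width: 0.752
grip_force: 77.9
```

step_arm(increments=[{"dx": -0.85,"dy": 0.68,"dz": 0.6,"wx": 0,"wy": 0,"wz": 0},{"dx": -0.85,"dy": 0.68,"dz": 0.6,"wx": 0,"wy": 0,"wz": 0},{"dx": -0.85,"dy": 0.68,"dz": 0.6,"wx": 0,"wy": 0,"wz": 0},{"dx": -0.85,"dy": 0.68,"dz": 0.6,"wx": 0,"wy": 0,"wz": 0},{"dx": -0.85,"dy": 0.68,"dz": 0.6,"wx": 0,"wy": 0,"wz": 0}])

```text
time_s: 6.95
eef_pos: [507.3, 142.5, 187.4]
ee_rot: [0.219, 0.673, 0.672, -0.217]
force: [-0.4, 0.3, -1.7]
grip_width: 0.759
grip_force: 78.0
```

```bash
python3 - <<'E'
from h import *
s=show(); go(s,(593,11,190),-36)
c=eyes.capture("side"); f=c["frame"]; cv2.imwrite("pics/s5.png",cv2.resize(f[180:330,180:380],None,fx=3.5,fy=3.5))
c2=eyes.capture("scene"); 
for cam,k in(("side",c),("scene",c2)):
  for n in("cup","cup_rim","stand","drawer_in","stand_drawer0_handle","coaster"):
    for d in eyes.landmark_of(cam,n)[:4]: print(cam,n,round(d["p"],2),world(cam,k,d["point"]).round())
E
```

```text
t 6.95 q [ 0.298  0.534  1.478 -0.609  1.378  0.496] p [507.3 142.5 187.4] rot [ 0.219  0.673  0.672 -0.217] F [-0.4  0.3 -1.7] g 64.8 78.0
shift [-4.32  3.43  3.01]
turn [ 0.01 -0.01 -0.01]
side cup 0.61 [537. 206.   0.]
side cup 0.56 [509. 137. 132.]
side cup_rim 0.81 [328. 187.  85.]
side stand 0.58 [780. -31.  -1.]
side drawer_in 0.82 [643. -39.  20.]
side stand_drawer0_handle 0.62 [372.  72.   1.]
side coaster 0.49 [ 478. -273.   -0.]
side coaster 0.48 [ 323. -302.   -1.]
scene cup 0.81 [511. 137. 131.]
scene cup 0.8 [537. 207.  -1.]
scene cup 0.72 [320. 182.   1.]
scene cup 0.21 [ 647. -371.   -1.]
scene cup_rim 0.85 [538. 209.  81.]
scene cup_rim 0.84 [321. 186.  84.]
scene cup_rim 0.59 [512. 130. 222.]
scene stand 0.84 [780. -28.  -1.]
scene stand 0.38 [488. -41.  55.]
scene drawer_in 0.8 [644. -35.  21.]
scene stand_drawer0_handle 0.72 [491. -41.  51.]
scene coaster 0.79 [ 473. -267.   -2.]
scene coaster 0.71 [ 323. -297.   -2.]
```

View pics/s5.png

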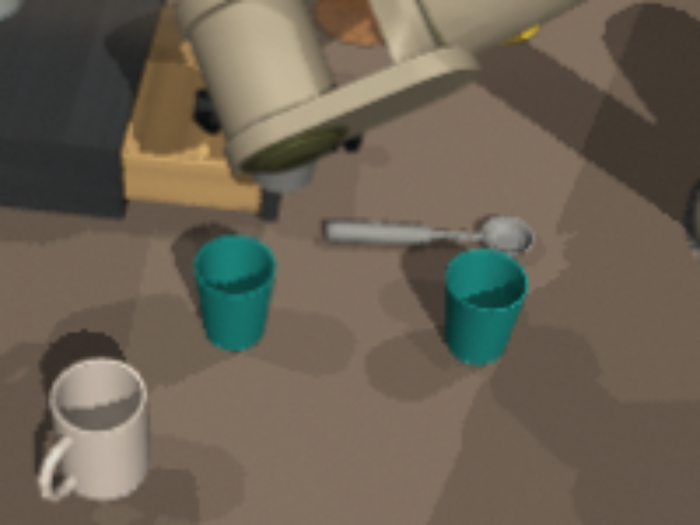

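The view shows the cup carried under the wrist at about (285,180), with the decoy cups, spoon and mug untouched. I'll continue to the drawer and start tilting.

step_arm(increments=[{"dx": -0.87,"dy": 0.69,"dz": 0.6,"wx": 0,"wy": 0,"wz": 0},{"dx": -0.87,"dy": 0.69,"dz": 0.6,"wx": 0,"wy": 0,"wz": 0},{"dx": -0.87,"dy": 0.69,"dz": 0.6,"wx": 0,"wy": 0,"wz": 0},{"dx": -0.87,"dy": 0.69,"dz": 0.6,"wx": 0,"wy": 0,"wz": 0},{"dx": -0.84,"dy": 0.67,"dz": 0.6,"wx": 0,"wy": 0,"wz": 0}])

```text
time_s: 8.15
eef_pos: [593.1, 10.7, 188.6]
ee_rot: [0.218, 0.673, 0.672, -0.219]
force: [-0.0, -0.6, -1.7]
grip_width: 0.748
grip_force: 78.1
```

step_arm(increments=[{"dx": 0.4,"dy": 0,"dz": 0.54,"wx": 0,"wy": 0,"wz": 0},{"dx": 0.4,"dy": 0,"dz": 0.54,"wx": 0,"wy": 0,"wz": 0},{"dx": 0.38,"dy": 0,"dz": 0.54,"wx": 0,"wy": 0,"wz": 0},{"dx": 0,"dy": 0,"dz": 0,"wx": 0,"wy": 0.5,"wz": 0},{"dx": 0,"dy": 0,"dz": 0,"wx": 0,"wy": 1,"wz": 0}])

```text
time_s: 8.65
eef_pos: [591.4, 14.0, 135.9]
ee_rot: [0.163, 0.686, 0.689, -0.165]
force: [-0.7, -0.8, -1.3]
grip_width: 0.752
grip_force: 78.1
```

step_arm(increments=[{"dx": 0,"dy": 0,"dz": 0,"wx": 0,"wy": 1,"wz": 0},{"dx": 0,"dy": 0,"dz": 0,"wx": 0,"wy": 1,"wz": 0},{"dx": 0,"dy": 0,"dz": 0,"wx": 0,"wy": 1,"wz": 0},{"dx": 0,"dy": 0,"dz": 0,"wx": 0,"wy": 1,"wz": 0},{"dx": 0,"dy": 0,"dz": 0,"wx": 0,"wy": 0.5,"wz": 0}])

```text
time_s: 9.15
eef_pos: [592.0, 12.2, 137.7]
ee_rot: [-0.002, 0.707, 0.707, 0.001]
force: [-0.4, 0.5, -1.4]
grip_width: 0.756
grip_force: 77.9
```

```bash
python3 - <<'E'
from h import *
s=show(); go(s,(593,11,140),79)
E
```

```text
t 9.15 q [-0.178  0.57   1.436  0.003  1.138 -0.18 ] p [592.   12.2 137.7] rot [-0.002  0.707  0.707  0.001] F [-0.4  0.5 -1.4] g 64.5 77.9
shift [-0.05  0.04 -0.09]
turn [-1.000e-02  1.314e+01 -1.000e-02]
```

step_arm(increments=[{"dx": 0,"dy": 0,"dz": 0,"wx": 0,"wy": 0.6,"wz": 0},{"dx": 0,"dy": 0,"dz": 0,"wx": 0,"wy": 0.6,"wz": 0},{"dx": 0,"dy": 0,"dz": 0,"wx": 0,"wy": 0.6,"wz": 0},{"dx": 0,"dy": 0,"dz": 0,"wx": 0,"wy": 0.6,"wz": 0},{"dx": 0,"dy": 0,"dz": 0,"wx": 0,"wy": 0.6,"wz": 0}])

```text
time_s: 9.65
eef_pos: [591.9, 13.0, 137.5]
ee_rot: [-0.112, 0.698, 0.698, 0.111]
force: [0.6, 0.1, -1.6]
grip_width: 0.754
grip_force: 77.8
```

step_arm(increments=[{"dx": 0,"dy": 0,"dz": 0,"wx": 0,"wy": 0.6,"wz": 0},{"dx": 0,"dy": 0,"dz": 0,"wx": 0,"wy": 0.6,"wz": 0},{"dx": 0,"dy": 0,"dz": 0,"wx": 0,"wy": 0.6,"wz": 0},{"dx": 0,"dy": 0,"dz": 0,"wx": 0,"wy": 0.6,"wz": 0},{"dx": 0,"dy": 0,"dz": 0,"wx": 0,"wy": 0.6,"wz": 0}])

```text
time_s: 10.15
eef_pos: [591.9, 12.9, 137.4]
ee_rot: [-0.22, 0.672, 0.672, 0.218]
force: [-0.2, -0.2, -1.9]
grip_width: 0.756
grip_force: 77.8
```

step_arm(increments=[{"dx": 0,"dy": 0,"dz": 0,"wx": 0,"wy": 0.7,"wz": 0},{"dx": 0,"dy": 0,"dz": 0,"wx": 0,"wy": 0.7,"wz": 0},{"dx": 0,"dy": 0,"dz": 0,"wx": 0,"wy": 0.7,"wz": 0},{"dx": 0,"dy": 0,"dz": 0,"wx": 0,"wy": 0.7,"wz": 0},{"dx": 0,"dy": 0,"dz": 0,"wx": 0,"wy": 0.7,"wz": 0}])

```text
time_s: 10.65
eef_pos: [592.0, 12.9, 137.4]
ee_rot: [-0.339, 0.621, 0.621, 0.337]
force: [-0.8, 0.4, -1.4]
grip_width: 0.756
grip_force: 77.8
```

step_arm(increments=[{"dx": 0,"dy": 0,"dz": 0,"wx": 0,"wy": 0.7,"wz": 0},{"dx": 0,"dy": 0,"dz": 0,"wx": 0,"wy": 0.7,"wz": 0},{"dx": 0,"dy": 0,"dz": 0,"wx": 0,"wy": 0.7,"wz": 0},{"dx": 0,"dy": 0,"dz": 0,"wx": 0,"wy": 0.7,"wz": 0},{"dx": 0,"dy": 0,"dz": 0,"wx": 0,"wy": 0.7,"wz": 0}])

```text
time_s: 11.15
eef_pos: [592.1, 13.0, 137.5]
ee_rot: [-0.447, 0.549, 0.549, 0.445]
force: [0.9, 1.2, -1.2]
grip_width: 0.752
grip_force: 78.2
```

```bash
python3 - <<'E'
from h import *
s=show()
a=eyes.capture("side"); b=eyes.capture("scene")
for cam,k in(("side",a),("scene",b)):
  for n in("cup","cup_rim","choc0"):
    for d in eyes.landmark_of(cam,n)[:6]: print(cam,n,round(d["p"],2),world(cam,k,d["point"]).round())
cv2.imwrite("pics/p6.png",np.hstack([cv2.resize(k["frame"][y:y+120,x:x+110],None,fx=3.6,fy=3.6) for k,x,y in((a,190,150),(b,195,160))]))
E
```

```text
t 11.15 q [-0.53   0.899  1.385  1.053  1.814 -0.832] p [592.1  13.  137.5] rot [-0.447  0.549  0.549  0.445] F [ 0.9  1.2 -1.2] g 64.2 78.2
side cup 0.96 [539. 207.  -1.]
side cup 0.85 [322. 182.  -0.]
side cup 0.63 [594.  64. 149.]
side cup 0.43 [ 477. -271.   -6.]
side cup_rim 0.77 [597. -10. 114.]
side cup_rim 0.77 [543. 205.  87.]
side cup_rim 0.74 [328. 190.  85.]
side choc0 0.49 [554. -18.  30.]
side choc0 0.44 [568. -59.  28.]
scene cup 0.88 [536. 208.  -1.]
scene cup 0.84 [321. 184.  -3.]
scene cup 0.74 [594.  66. 150.]
scene cup_rim 0.76 [537. 211.  78.]
scene cup_rim 0.66 [592. -15. 112.]
scene cup_rim 0.62 [324. 186.  82.]
scene cup_rim 0.33 [ 648. -377.   -2.]
scene choc0 0.61 [632. -75.  32.]
scene choc0 0.56 [619. -36.  29.]
scene choc0 0.47 [ 608. -100.   31.]
```

View pics/p6.png

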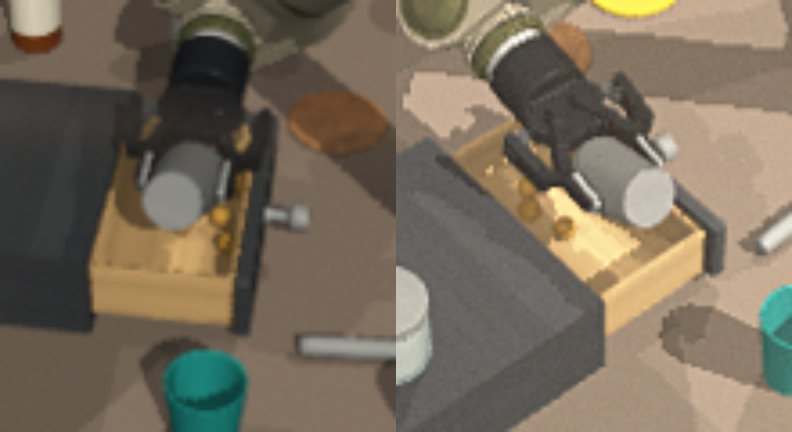

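The view shows the inverted cup over the open drawer, with balls in the drawer at (220,215), (228,240), (525,190), (530,208) and (563,228). Five distinct balls are seen so far. I'll tilt a bit more to empty the cup, then return.

step_arm(increments=[{"dx": 0,"dy": 0,"dz": 0,"wx": 0,"wy": 1,"wz": 0},{"dx": 0,"dy": 0,"dz": 0,"wx": 0,"wy": 1,"wz": 0},{"dx": 0,"dy": 0,"dz": 0,"wx": 0,"wy": 0,"wz": 0},{"dx": 0,"dy": 0,"dz": 0,"wx": 0,"wy": 0,"wz": 0},{"dx": 0,"dy": 0,"dz": 0,"wx": 0,"wy": 0,"wz": 0}])

```text
time_s: 12.05
eef_pos: [592.7, 11.9, 139.2]
ee_rot: [-0.499, 0.5, 0.501, 0.5]
force: [-1.1, -0.1, -0.9]
grip_width: 0.756
grip_force: 78.1
```

step_arm(increments=[{"dx": 0,"dy": 0,"dz": 0,"wx": 0,"wy": -1,"wz": 0},{"dx": 0,"dy": 0,"dz": 0,"wx": 0,"wy": -1,"wz": 0},{"dx": 0,"dy": 0,"dz": 0,"wx": 0,"wy": -1,"wz": 0},{"dx": 0,"dy": 0,"dz": 0,"wx": 0,"wy": -1,"wz": 0},{"dx": 0,"dy": 0,"dz": 0,"wx": 0,"wy": -1,"wz": 0}])

```text
time_s: 12.55
eef_pos: [592.8, 11.4, 139.5]
ee_rot: [-0.351, 0.613, 0.614, 0.352]
force: [-0.5, -0.2, -1.5]
grip_width: 0.752
grip_force: 77.9
```

step_arm(increments=[{"dx": 0,"dy": 0,"dz": -0.7,"wx": 0,"wy": -1,"wz": 0},{"dx": 0,"dy": 0,"dz": -0.7,"wx": 0,"wy": -1,"wz": 0},{"dx": 0,"dy": 0,"dz": -0.7,"wx": 0,"wy": -1,"wz": 0},{"dx": 0,"dy": 0,"dz": 0,"wx": 0,"wy": -1,"wz": 0},{"dx": 0,"dy": 0,"dz": 0,"wx": 0,"wy": -1,"wz": 0}])

```text
time_s: 13.05
eef_pos: [592.9, -31.3, 171.0]
ee_rot: [-0.179, 0.684, 0.684, 0.182]
force: [0.6, -0.5, -1.5]
grip_width: 0.751
grip_force: 78.0
```

step_arm(increments=[{"dx": 0,"dy": 0,"dz": 0,"wx": 0,"wy": -1,"wz": 0},{"dx": 0,"dy": 0,"dz": 0,"wx": 0,"wy": -1,"wz": 0},{"dx": 0,"dy": 0,"dz": 0,"wx": 0,"wy": -1,"wz": 0},{"dx": 0,"dy": 0,"dz": 0,"wx": 0,"wy": -1,"wz": 0},{"dx": 0,"dy": 0,"dz": 0,"wx": 0,"wy": -1,"wz": 0}])

```text
time_s: 13.55
eef_pos: [592.8, -30.5, 170.9]
ee_rot: [0.003, 0.707, 0.707, -0.001]
force: [-0.0, -0.3, -1.9]
grip_width: 0.755
grip_force: 78.0
```

step_arm(increments=[{"dx": 0,"dy": 0,"dz": 0,"wx": 0,"wy": -1,"wz": 0},{"dx": 0,"dy": 0,"dz": 0,"wx": 0,"wy": -1,"wz": 0},{"dx": 0,"dy": 0,"dz": 0,"wx": 0,"wy": -1,"wz": 0},{"dx": 0,"dy": 0,"dz": 0,"wx": 0,"wy": -1,"wz": 0},{"dx": 0,"dy": 0,"dz": 0,"wx": 0,"wy": -1,"wz": 0}])

```text
time_s: 14.05
eef_pos: [592.9, -30.2, 171.0]
ee_rot: [0.186, 0.683, 0.683, -0.183]
force: [-0.6, -0.8, -1.3]
grip_width: 0.749
grip_force: 78.1
```

```bash
python3 - <<'E'
from h import *
s=show(); go(s,(590,15,190),-36)
a=eyes.capture("side"); b=eyes.capture("scene")
for cam,k in(("side",a),("scene",b)):
  for n in("cup","cup_rim","choc0"):
    for d in eyes.landmark_of(cam,n)[:7]: print(cam,n,round(d["p"],2),world(cam,k,d["point"]).round())
c=eyes.capture("wrist"); cv2.imwrite("pics/w7.png",c["frame"])
for n in("choc0","cup","cup_rim"):
    for d in eyes.landmark_of("wrist",n)[:7]: print("wrist",n,round(d["p"],2),world("wrist",c,d["point"],s).round())
E
```

```text
t 14.05 q [-0.052  0.579  1.414 -0.576  1.179  0.182] p [592.9 -30.2 171. ] rot [ 0.186  0.683  0.683 -0.183] F [-0.6 -0.8 -1.3] g 63.9 78.1
shift [ 1.18 -0.11 -1.57]
turn [ 0.04 -0.96 -0.01]
side cup 0.71 [538. 207.   1.]
side cup 0.65 [594. -34. 118.]
side cup 0.56 [324. 181.  -2.]
side cup 0.26 [ 365. -527.   -6.]
side cup_rim 0.94 [324. 190.  87.]
side cup_rim 0.87 [542. 207.  86.]
side cup_rim 0.81 [593. -39. 202.]
side cup_rim 0.6 [648. -28.  29.]
side choc0 0.61 [647. -29.  29.]
side choc0 0.59 [556.  -4.  31.]
side choc0 0.57 [ 563. -130.   33.]
side choc0 0.48 [ 669. -130.   28.]
side choc0 0.44 [555. -66.  29.]
scene cup 0.95 [319. 188.  -2.]
scene cup 0.77 [598. -27. 117.]
scene cup_rim 0.7 [597. -38. 199.]
scene cup_rim 0.66 [322. 185.  80.]
scene cup_rim 0.64 [539. 211.  83.]
scene choc0 0.72 [782. -30.  -2.]
scene choc0 0.59 [561. -66.  33.]
scene choc0 0.56 [557.  -6.  31.]
scene choc0 0.51 [ 620. -138.   32.]
wrist choc0 0.91 [559. -66.  31.]
wrist choc0 0.73 [ 669. -131.   31.]
wrist choc0 0.63 [553.  -5.  39.]
wrist choc0 0.58 [648. -30.  35.]
wrist cup 0.89 [595. -31. 121.]
wrist cup_rim 0.67 [ 478. -269.   -0.]
```

All six balls are located in the drawer: (647,-29), (556,-5), (563,-130), (669,-130), (558,-66) and (620,-138). Next I carry the cup to the cork coaster at about (477,-269).

step_arm(increments=[{"dx": 0,"dy": 0,"dz": 0,"wx": 0,"wy": -0.96,"wz": 0},{"dx": -0.76,"dy": -0.46,"dz": 0.55,"wx": 0,"wy": 0,"wz": 0},{"dx": -0.76,"dy": -0.46,"dz": 0.55,"wx": 0,"wy": 0,"wz": 0},{"dx": -0.76,"dy": -0.46,"dz": 0.55,"wx": 0,"wy": 0,"wz": 0},{"dx": -0.76,"dy": -0.46,"dz": 0.55,"wx": 0,"wy": 0,"wz": 0}])

```text
time_s: 15.15
eef_pos: [546.0, -125.1, 169.1]
ee_rot: [0.217, 0.673, 0.673, -0.217]
force: [1.0, -0.4, -2.4]
grip_width: 0.75
grip_force: 78.3
```

step_arm(increments=[{"dx": -0.76,"dy": -0.46,"dz": 0.55,"wx": 0,"wy": 0,"wz": 0},{"dx": -0.76,"dy": -0.46,"dz": 0.55,"wx": 0,"wy": 0,"wz": 0},{"dx": -0.76,"dy": -0.46,"dz": 0.55,"wx": 0,"wy": 0,"wz": 0},{"dx": -0.76,"dy": -0.46,"dz": 0.55,"wx": 0,"wy": 0,"wz": 0},{"dx": -0.76,"dy": -0.46,"dz": 0.55,"wx": 0,"wy": 0,"wz": 0}])

```text
time_s: 15.65
eef_pos: [488.4, -242.5, 168.9]
ee_rot: [0.217, 0.673, 0.673, -0.217]
force: [-0.3, -0.5, -0.7]
grip_width: 0.75
grip_force: 78.3
```

step_arm(increments=[{"dx": -0.7,"dy": -0.46,"dz": 0.55,"wx": 0,"wy": 0,"wz": 0},{"dx": 0,"dy": 0,"dz": 0,"wx": 0,"wy": 0,"wz": 0},{"dx": 0,"dy": 0,"dz": 0,"wx": 0,"wy": 0,"wz": 0}])

```text
time_s: 15.95
eef_pos: [477.4, -263.9, 167.9]
ee_rot: [0.217, 0.673, 0.673, -0.217]
force: [0.1, -0.6, -1.6]
grip_width: 0.751
grip_force: 78.2
```

```bash
python3 - <<'E'
from h import *
s=show(); go(s,(477,-264,100),-36); go(s,(477,-264,58.5))
a=eyes.capture("side"); b=eyes.capture("scene")
for cam,k in(("side",a),("scene",b)):
  for n in("cup","cup_rim","coaster"):
    for d in eyes.landmark_of(cam,n)[:5]: print(cam,n,round(d["p"],2),world(cam,k,d["point"]).round())
  m=cv2.inRange(cv2.cvtColor(k["frame"],cv2.COLOR_BGR2HSV),(5,90,60),(16,255,255))
c=eyes.capture("wrist"); cv2.imwrite("pics/w8.png",c["frame"])
for n in("coaster","cup"):
    for d in eyes.landmark_of("wrist",n)[:3]: print("wrist",n,round(d["p"],2),world("wrist",c,d["point"],s).round())
E
```

```text
t 15.95 q [-0.502  0.398  1.755 -0.774  0.822 -0.006] p [ 477.4 -263.9  167.9] rot [ 0.217  0.673  0.673 -0.217] F [ 0.1 -0.6 -1.6] g 64.1 78.2
shift [ 1.59 -0.02  2.21]
turn [-0.   -0.04 -0.01]
shift [ 2.56 -0.02  3.55]
side cup 0.76 [326. 181.  -2.]
side cup 0.59 [537. 208.   1.]
side cup 0.51 [ 478. -268.  116.]
side cup 0.4 [556.  -4.  31.]
side cup_rim 0.71 [324. 188.  86.]
side cup_rim 0.7 [ 482. -272.  196.]
side cup_rim 0.59 [541. 208.  84.]
side cup_rim 0.47 [617. 369.  -1.]
side coaster 0.8 [ 325. -298.    0.]
side coaster 0.62 [ 477. -271.   -3.]
side coaster 0.59 [618. 368.  -4.]
scene cup 0.66 [ 482. -264.  116.]
scene cup 0.66 [318. 186.  -3.]
scene cup 0.61 [538. 203.  -3.]
scene cup 0.59 [620. 370.  -3.]
scene cup_rim 0.76 [ 475. -271.  200.]
scene cup_rim 0.76 [323. 187.  81.]
scene cup_rim 0.69 [542. 210.  81.]
scene coaster 0.77 [ 477. -269.   -1.]
scene coaster 0.76 [ 323. -296.   -3.]
wrist coaster 0.87 [ 323. -299.    3.]
wrist coaster 0.61 [ 474. -269.   -1.]
wrist cup 0.86 [ 479. -267.  120.]
```

View pics/w8.png

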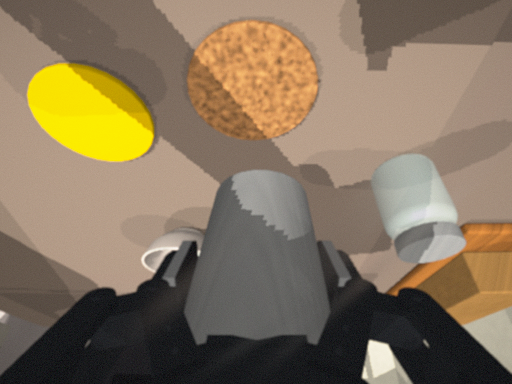

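The view shows the cork coaster at (253,80) below the cup, the yellow disc at (90,112), and a clear way down. I'll lower the cup.

step_arm(increments=[{"dx": 0.6,"dy": 0,"dz": 0.83,"wx": 0,"wy": 0,"wz": 0},{"dx": 0.6,"dy": 0,"dz": 0.83,"wx": 0,"wy": 0,"wz": 0},{"dx": 0.6,"dy": 0,"dz": 0.83,"wx": 0,"wy": 0,"wz": 0},{"dx": 0.4,"dy": 0,"dz": 0.6,"wx": 0,"wy": 0,"wz": 0},{"dx": 0.3,"dy": 0,"dz": 0.4,"wx": 0,"wy": 0,"wz": 0}])

```text
time_s: 17.0
eef_pos: [477.2, -263.9, 59.1]
ee_rot: [0.216, 0.673, 0.673, -0.217]
force: [0.0, -0.4, -0.8]
grip_width: 0.746
grip_force: 78.2
```

step_arm(increments=[{"dx": 0.06,"dy": 0,"dz": 0.06,"wx": 0,"wy": 0,"wz": 0},{"dx": 0,"dy": 0,"dz": 0,"wx": 0,"wy": 0,"wz": 0},{"dx": 0,"dy": 0,"dz": 0,"wx": 0,"wy": 0,"wz": 0}])

```text
time_s: 17.3
eef_pos: [477.7, -263.7, 58.6]
ee_rot: [0.217, 0.673, 0.673, -0.217]
force: [-0.6, -1.0, -1.0]
grip_width: 0.753
grip_force: 78.5
```

```bash
python3 - <<'E'
from h import *
s=show(); a=eyes.capture("side"); b=eyes.capture("scene")
for cam,k in(("side",a),("scene",b)):
  for n in("cup","cup_rim"):
    for d in eyes.landmark_of(cam,n)[:5]: print(cam,n,round(d["p"],2),world(cam,k,d["point"]).round())
E
```

```text
t 17.3 q [-0.501  0.588  1.819 -0.991  0.659  0.285] p [ 477.7 -263.7   58.6] rot [ 0.217  0.673  0.673 -0.217] F [-0.6 -1.  -1. ] g 64.3 78.5
side cup 0.77 [322. 184.  -2.]
side cup 0.74 [539. 207.   1.]
side cup 0.44 [ 475. -270.    3.]
side cup_rim 0.77 [326. 187.  84.]
side cup_rim 0.74 [544. 205.  83.]
side cup_rim 0.63 [ 477. -271.   88.]
scene cup 0.9 [319. 185.  -3.]
scene cup 0.73 [539. 205.  -1.]
scene cup_rim 0.79 [540. 212.  84.]
scene cup_rim 0.77 [324. 189.  81.]
scene cup_rim 0.46 [ 478. -271.   87.]
```

step_arm(increments=[{"dx": 0.03,"dy": 0,"dz": 0.04,"wx": 0,"wy": 0,"wz": 0},{"dx": 0,"dy": 0,"dz": 0,"wx": 0,"wy": 0,"wz": 0}])

```text
time_s: 17.8
eef_pos: [477.7, -263.8, 57.8]
ee_rot: [0.218, 0.673, 0.673, -0.217]
force: [-1.0, 2.3, 4.8]
grip_width: 0.755
grip_force: 78.5
```

step_arm(increments=[{"dx": 0.03,"dy": 0,"dz": 0.04,"wx": 0,"wy": 0,"wz": 0},{"dx": 0,"dy": 0,"dz": 0,"wx": 0,"wy": 0,"wz": 0}])

```text
time_s: 18.0
eef_pos: [477.8, -264.0, 57.7]
ee_rot: [0.218, 0.673, 0.673, -0.218]
force: [-3.5, 5.7, 14.8]
grip_width: 0.751
grip_force: 76.9
```

The cup is in contact. I release it and back off along the tool axis.

step_arm(increments=[{"dx": 0,"dy": 0,"dz": 0,"wx": 0,"wy": 0,"wz": 0},{"dx": 0,"dy": 0,"dz": 0,"wx": 0,"wy": 0,"wz": 0},{"dx": 0,"dy": 0,"dz": 0,"wx": 0,"wy": 0,"wz": 0},{"dx": 0,"dy": 0,"dz": 0,"wx": 0,"wy": 0,"wz": 0},{"dx": 0,"dy": 0,"dz": 0,"wx": 0,"wy": 0,"wz": 0}], fingers=85)

```text
time_s: 18.5
eef_pos: [477.4, -263.6, 55.8]
ee_rot: [0.217, 0.673, 0.673, -0.217]
force: [0.2, 0.1, -0.4]
grip_width: 0.994
grip_force: 0.0
```

step_arm(increments=[{"dx": 0,"dy": 0,"dz": -0.6,"wx": 0,"wy": 0,"wz": 0},{"dx": 0,"dy": 0,"dz": -0.8,"wx": 0,"wy": 0,"wz": 0},{"dx": 0,"dy": 0,"dz": -1,"wx": 0,"wy": 0,"wz": 0},{"dx": 0,"dy": 0,"dz": -1,"wx": 0,"wy": 0,"wz": 0},{"dx": 0,"dy": 0,"dz": -1,"wx": 0,"wy": 0,"wz": 0}])

```text
time_s: 19.0
eef_pos: [477.4, -198.1, 146.7]
ee_rot: [0.217, 0.673, 0.673, -0.217]
force: [0.2, 0.2, 0.5]
grip_width: 0.998
grip_force: 0.0
```

```bash
python3 - <<'E'
from h import *
s=show(); a=eyes.capture("side"); b=eyes.capture("scene"); c=eyes.capture("wrist")
for cam,k in(("side",a),("scene",b),("wrist",c)):
  for n in("cup","cup_rim","coaster","stand_drawer0_handle"):
    for d in eyes.landmark_of(cam,n)[:5]:
      X=world(cam,k,d["point"],s)
      if X[1]<0: print(cam,n,round(d["p"],2),X.round())
q=np.array(s["joints"]); X=np.array(s["eef_pos"]);t=-36.
# candidate: closed fingers, tool pitched forward (tip towards +x), push knob
for Y,tt,p,n in [((X[0]-40,X[1]+40,200),-36,0,5),((400,-45,170),0,0,8),((400,-45,130),0,-30,6),((440,-46,70),0,-45,6),((500,-44,70),0,-45,6),((600,-38,70),0,-45,6)]:
    p0=globals().get("pp",0); m=0
    for k in range(1,n+1):
        qn,e=ik(q,X+(np.array(Y)-X)*k/n,pose(t+(tt-t)*k/n,0,p0+(p-p0)*k/n)); m=max(m,np.abs(qn-q).max()); q=qn
    X=np.array(Y,float);t=tt;pp=p; print(Y,tt,p,"err",round(e,4),"q",q.round(2),m.round(2),"w",fk(q)[3].round(),"tz",fk(q)[1].apply([0,0,1]).round(2))
E
```

```text
t 19.0 q [-0.376  0.407  1.811 -0.809  0.848  0.152] p [ 477.4 -198.1  146.7] rot [ 0.217  0.673  0.673 -0.217] F [0.2 0.2 0.5] g 85.2 0.0
side cup 0.64 [ 367. -530.   -5.]
side cup 0.58 [ 478. -268.    4.]
side cup_rim 0.7 [ 483. -266.   91.]
side cup_rim 0.45 [648. -25.  30.]
side coaster 0.64 [ 476. -268.   -1.]
side coaster 0.61 [ 326. -300.   -1.]
side coaster 0.24 [ 625. -133.   36.]
side stand_drawer0_handle 0.67 [ 474. -268.   -4.]
side stand_drawer0_handle 0.55 [491. -47.  57.]
scene cup 0.9 [ 479. -266.    6.]
scene cup_rim 0.87 [ 482. -270.   85.]
scene coaster 0.63 [ 479. -268.    2.]
scene stand_drawer0_handle 0.72 [492. -40.  54.]
wrist cup 0.65 [ 478. -266.    6.]
wrist cup_rim 0.62 [ 475. -267.   87.]
wrist coaster 0.74 [ 475. -268.   -4.]
wrist coaster 0.58 [ 320. -302.    1.]
(np.float64(437.40243982172814), np.float64(-158.09831256636352), 200) -36 0 err 0.0 q [-0.32  0.24  1.88 -0.76  0.95  0.11] 0.03 w [437. -23. 386.] tz [ 0.   -0.59 -0.81]
(400, -45, 170) 0 0 err 0.0 q [-0.41  0.14  1.96 -0.    1.04 -0.41] 0.1 w [400. -45. 400.] tz [-0. -0. -1.]
(400, -45, 130) 0 -30 err 0.0 q [-0.57  0.03  2.33  0.72  0.42 -1.18] 0.27 w [285. -45. 329.] tz [ 0.5  -0.   -0.87]
(440, -46, 70) 0 -45 err 0.0 q [-0.59  0.33  2.43  2.19  0.5  -2.7 ] 0.31 w [277. -46. 233.] tz [ 0.71 -0.   -0.71]
(500, -44, 70) 0 -45 err 0.0 q [-0.48  0.41  2.26  2.2   0.41 -2.59] 0.03 w [337. -44. 233.] tz [ 0.71 -0.   -0.71]
(600, -38, 70) 0 -45 err 0.0 q [-0.35  0.53  1.99  2.05  0.28 -2.32] 0.06 w [437. -38. 233.] tz [ 0.71 -0.   -0.71]
```

The cup stands on the cork at (478,-267), against the coaster's (477,-269). Now I move over to in front of the knob with the tool down and the fingers closed.

step_arm(increments=[{"dx": 0.85,"dy": -0.44,"dz": -0.87,"wx": 0,"wy": 0,"wz": 0},{"dx": 0.85,"dy": -0.44,"dz": -0.87,"wx": 0,"wy": 0,"wz": 0},{"dx": 0.85,"dy": -0.44,"dz": -0.87,"wx": 0,"wy": 0,"wz": 0},{"dx": 0.85,"dy": -0.44,"dz": -0.87,"wx": 0,"wy": 0,"wz": 0},{"dx": 0.85,"dy": -0.44,"dz": -0.87,"wx": 0,"wy": 0,"wz": 0}])

```text
time_s: 20.25
eef_pos: [421.9, -48.5, 171.6]
ee_rot: [0.217, 0.673, 0.673, -0.217]
force: [0.4, -0.3, -0.4]
grip_width: 0.997
grip_force: 0.0
```

step_arm(increments=[{"dx": 0,"dy": 0,"dz": 0,"wx": 0,"wy": 1,"wz": 0},{"dx": 0,"dy": 0,"dz": 0,"wx": 0,"wy": 1,"wz": 0},{"dx": 0,"dy": 0,"dz": 0,"wx": 0,"wy": 1,"wz": 0},{"dx": 0,"dy": 0,"dz": 0,"wx": 0,"wy": 1,"wz": 0},{"dx": 0,"dy": 0,"dz": 0,"wx": 0,"wy": 1,"wz": 0}], fingers=0)

```text
time_s: 20.75
eef_pos: [422.7, -49.5, 171.8]
ee_rot: [0.035, 0.706, 0.706, -0.034]
force: [-0.2, -0.2, -0.5]
grip_width: 0.138
grip_force: 0.0
```

step_arm(increments=[{"dx": 0,"dy": 0,"dz": 0,"wx": 0,"wy": 1,"wz": 0},{"dx": 0,"dy": 0,"dz": 0,"wx": 0,"wy": 0,"wz": 0},{"dx": 0,"dy": 0,"dz": 0,"wx": 0,"wy": 0,"wz": 0}])

```text
time_s: 21.05
eef_pos: [422.3, -49.9, 171.2]
ee_rot: [-0.001, 0.707, 0.707, 0.0]
force: [0.3, 0.6, 0.2]
grip_width: 0.001
grip_force: 0.0
```

```bash
python3 - <<'E'
from h import *
s=show(); go(s,(425,-47,58),0,3)
a=eyes.capture("side"); b=eyes.capture("scene"); c=eyes.capture("wrist"); cv2.imwrite("pics/w9.png",c["frame"])
for cam,k in(("side",a),("scene",b),("wrist",c)):
  for n in("cup","cup_rim","stand_drawer0_handle","stand","drawer_in"):
    for d in eyes.landmark_of(cam,n)[:5]:
      X=world(cam,k,d["point"],s)
      if X[1]<0: print(cam,n,round(d["p"],2),X.round())
E
```

```text
t 21.05 q [-3.950e-01  1.910e-01  1.898e+00  1.000e-03  1.054e+00 -3.950e-01] p [422.3 -49.9 171.2] rot [-0.001  0.707  0.707  0.   ] F [0.3 0.6 0.2] g 0.1 0.0
shift [0.11 0.11 4.53]
turn [-0.01 -0.02 -0.51]
side cup_rim 0.7 [ 481. -266.   91.]
side stand_drawer0_handle 0.55 [488. -45.  57.]
side stand_drawer0_handle 0.55 [645. -39.  17.]
side stand 0.8 [781. -31.  -2.]
side drawer_in 0.6 [644. -39.  20.]
side drawer_in 0.4 [ 670. -130.   30.]
side drawer_in 0.26 [557.  -6.  30.]
scene cup 0.79 [ 480. -265.    7.]
scene cup_rim 0.76 [ 481. -271.   89.]
scene stand_drawer0_handle 0.86 [489. -41.  51.]
scene stand 0.8 [782. -30.  -0.]
scene stand 0.66 [560. -66.  34.]
scene drawer_in 0.84 [644. -36.  20.]
wrist stand_drawer0_handle 0.73 [486. -45.  59.]
wrist stand 0.38 [ 620. -138.   33.]
wrist drawer_in 0.73 [641. -39.  19.]
```

View pics/w9.png

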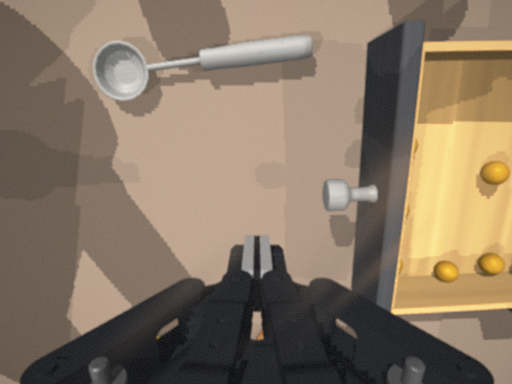

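The view shows the knob at (340,195) with the closed fingers left of it at (257,255). The spoon, at (200,65), is clear. I'll descend and push.

step_arm(increments=[{"dx": 0.08,"dy": 0.1,"dz": 0.9,"wx": 0,"wy": 0,"wz": -0.5},{"dx": 0.08,"dy": 0,"dz": 0.9,"wx": 0,"wy": 0,"wz": 0},{"dx": 0,"dy": 0,"dz": 0.9,"wx": 0,"wy": 0,"wz": 0},{"dx": 0,"dy": 0,"dz": 0.9,"wx": 0,"wy": 0,"wz": 0},{"dx": 0,"dy": 0,"dz": 0.9,"wx": 0,"wy": 0,"wz": 0}])

```text
time_s: 22.45
eef_pos: [424.9, -45.1, 58.0]
ee_rot: [-0.001, 0.688, 0.725, 0.002]
force: [0.3, 0.3, -0.8]
grip_width: -0.0
grip_force: 0.0
```

step_arm(increments=[{"dx": 0,"dy": 0.3,"dz": 0,"wx": 0,"wy": 0,"wz": 0},{"dx": 0,"dy": 0.3,"dz": 0,"wx": 0,"wy": 0,"wz": 0},{"dx": 0,"dy": 0.3,"dz": 0,"wx": 0,"wy": 0,"wz": 0},{"dx": 0,"dy": 0.3,"dz": 0,"wx": 0,"wy": 0,"wz": 0},{"dx": 0,"dy": 0.3,"dz": 0,"wx": 0,"wy": 0,"wz": 0}])

```text
time_s: 22.95
eef_pos: [463.4, -43.2, 59.5]
ee_rot: [-0.001, 0.688, 0.725, 0.002]
force: [0.1, -0.2, -0.1]
grip_width: -0.002
grip_force: 0.0
```

step_arm(increments=[{"dx": 0,"dy": 0.3,"dz": 0,"wx": 0,"wy": 0,"wz": 0},{"dx": 0,"dy": 0.3,"dz": 0,"wx": 0,"wy": 0,"wz": 0},{"dx": 0,"dy": 0.3,"dz": 0,"wx": 0,"wy": 0,"wz": 0},{"dx": 0,"dy": 0.3,"dz": 0,"wx": 0,"wy": 0,"wz": 0},{"dx": 0,"dy": 0.3,"dz": 0,"wx": 0,"wy": 0,"wz": 0}])

```text
time_s: 23.45
eef_pos: [500.4, -41.2, 58.8]
ee_rot: [-0.001, 0.688, 0.725, 0.001]
force: [-1.2, -0.1, -0.3]
grip_width: -0.005
grip_force: 0.6
```

step_arm(increments=[{"dx": 0,"dy": 0.4,"dz": 0,"wx": 0,"wy": 0,"wz": 0},{"dx": 0,"dy": 0.4,"dz": 0,"wx": 0,"wy": 0,"wz": 0},{"dx": 0,"dy": 0.4,"dz": 0,"wx": 0,"wy": 0,"wz": 0},{"dx": 0,"dy": 0.4,"dz": 0,"wx": 0,"wy": 0,"wz": 0},{"dx": 0,"dy": 0.4,"dz": 0,"wx": 0,"wy": 0,"wz": 0}])

```text
time_s: 23.95
eef_pos: [550.5, -38.6, 58.7]
ee_rot: [-0.002, 0.688, 0.725, 0.001]
force: [-1.2, -0.2, 0.3]
grip_width: 0.002
grip_force: 0.7
```

```bash
python3 - <<'E'
from h import *
s=show()
a=eyes.capture("side"); b=eyes.capture("scene")
for cam,k in(("side",a),("scene",b)):
  for n in("cup","stand_drawer0_handle","stand","drawer_in","choc0"):
    for d in eyes.landmark_of(cam,n)[:6]:
      X=world(cam,k,d["point"],s)
      if X[1]<0: print(cam,n,round(d["p"],2),X.round())
E
```

```text
t 23.95 q [-0.284  0.603  1.626  0.005  0.915 -0.339] p [550.5 -38.6  58.7] rot [-0.002  0.688  0.725  0.001] F [-1.2 -0.2  0.3] g 0.1 0.7
side cup 0.57 [ 477. -267.    2.]
side stand_drawer0_handle 0.93 [574. -46.  56.]
side stand 0.86 [782. -32.   1.]
side stand 0.19 [ 480. -268.   88.]
side drawer_in 0.77 [728. -35.  20.]
side choc0 0.57 [637. -63.  28.]
side choc0 0.56 [ 645. -127.   30.]
scene cup 0.56 [ 480. -266.    6.]
scene stand_drawer0_handle 0.76 [575. -38.  54.]
scene stand 0.68 [780. -29.  -2.]
```

step_arm(increments=[{"dx": 0,"dy": 0.4,"dz": 0,"wx": 0,"wy": 0,"wz": 0},{"dx": 0,"dy": 0.4,"dz": 0,"wx": 0,"wy": 0,"wz": 0},{"dx": 0,"dy": 0.4,"dz": 0,"wx": 0,"wy": 0,"wz": 0},{"dx": 0,"dy": 0.3,"dz": 0,"wx": 0,"wy": 0,"wz": 0},{"dx": 0,"dy": 0.2,"dz": 0,"wx": 0,"wy": 0,"wz": 0}])

```text
time_s: 25.05
eef_pos: [592.4, -36.4, 58.8]
ee_rot: [-0.002, 0.688, 0.725, 0.001]
force: [-0.6, -1.0, 0.1]
grip_width: 0.001
grip_force: 0.7
```

step_arm(increments=[{"dx": 0,"dy": 0.1,"dz": 0,"wx": 0,"wy": 0,"wz": 0},{"dx": 0,"dy": 0.1,"dz": 0,"wx": 0,"wy": 0,"wz": 0},{"dx": 0,"dy": 0,"dz": 0,"wx": 0,"wy": 0,"wz": 0}])

```text
time_s: 25.35
eef_pos: [597.4, -36.1, 59.0]
ee_rot: [-0.001, 0.688, 0.725, 0.002]
force: [-0.0, 0.1, -0.4]
grip_width: -0.001
grip_force: 0.0
```

step_arm(increments=[{"dx": 0,"dy": 0.08,"dz": 0,"wx": 0,"wy": 0,"wz": 0},{"dx": 0,"dy": 0,"dz": 0,"wx": 0,"wy": 0,"wz": 0}])

```text
time_s: 25.55
eef_pos: [599.3, -36.0, 58.9]
ee_rot: [-0.001, 0.688, 0.725, 0.002]
force: [-0.4, 0.2, 0.8]
grip_width: -0.002
grip_force: 0.0
```

step_arm(increments=[{"dx": 0,"dy": 0.08,"dz": 0,"wx": 0,"wy": 0,"wz": 0},{"dx": 0,"dy": 0,"dz": 0,"wx": 0,"wy": 0,"wz": 0}])

```text
time_s: 25.75
eef_pos: [601.3, -35.8, 58.9]
ee_rot: [-0.001, 0.688, 0.725, 0.002]
force: [0.4, 0.0, -0.1]
grip_width: -0.001
grip_force: 0.0
```

step_arm(increments=[{"dx": 0,"dy": 0.06,"dz": 0,"wx": 0,"wy": 0,"wz": 0},{"dx": 0,"dy": 0,"dz": 0,"wx": 0,"wy": 0,"wz": 0}])

```text
time_s: 25.95
eef_pos: [602.0, -35.8, 58.9]
ee_rot: [-0.002, 0.688, 0.725, 0.001]
force: [-5.5, -0.8, 2.9]
grip_width: -0.005
grip_force: 3.1
```

step_arm(increments=[{"dx": 0,"dy": 0.04,"dz": 0,"wx": 0,"wy": 0,"wz": 0},{"dx": 0,"dy": 0,"dz": 0,"wx": 0,"wy": 0,"wz": 0}])

```text
time_s: 26.15
eef_pos: [602.0, -35.8, 58.8]
ee_rot: [-0.003, 0.688, 0.725, -0.0]
force: [-12.0, -1.5, 6.9]
grip_width: -0.0
grip_force: 6.3
```

The force rises at x = 602, exactly the computed shut position, so the drawer is fully shut. I back off and check.

step_arm(increments=[{"dx": 0,"dy": -0.3,"dz": 0,"wx": 0,"wy": 0,"wz": 0},{"dx": 0,"dy": -0.8,"dz": 0,"wx": 0,"wy": 0,"wz": 0},{"dx": 0,"dy": -1,"dz": 0,"wx": 0,"wy": 0,"wz": 0},{"dx": 0,"dy": -0.5,"dz": -1,"wx": 0,"wy": 0,"wz": 0},{"dx": 0,"dy": 0,"dz": -1,"wx": 0,"wy": 0,"wz": 0}])

```text
time_s: 26.65
eef_pos: [537.1, -39.2, 109.1]
ee_rot: [-0.002, 0.689, 0.725, 0.001]
force: [-0.1, -0.4, 0.4]
grip_width: 0.001
grip_force: 0.0
```

step_arm(increments=[{"dx": 0,"dy": 0,"dz": -1,"wx": 0,"wy": 0,"wz": 0},{"dx": 0,"dy": 0,"dz": -1,"wx": 0,"wy": 0,"wz": 0},{"dx": 0,"dy": 0,"dz": -1,"wx": 0,"wy": 0,"wz": 0},{"dx": 0,"dy": 0,"dz": 0,"wx": 0,"wy": 0,"wz": 0},{"dx": 0,"dy": 0,"dz": 0,"wx": 0,"wy": 0,"wz": 0}])

```text
time_s: 27.15
eef_pos: [538.7, -39.6, 183.8]
ee_rot: [-0.001, 0.688, 0.725, 0.002]
force: [-0.5, -0.0, 0.1]
grip_width: -0.001
grip_force: 0.0
```

```bash
python3 - <<'E'
from h import *
s=show()
a=eyes.capture("side"); b=eyes.capture("scene")
for cam,k in(("side",a),("scene",b)):
  for n in("cup","cup_rim","stand_drawer0_handle","stand"):
    for d in eyes.landmark_of(cam,n)[:5]:
      X=world(cam,k,d["point"],s)
      if X[1]<0: print(cam,n,round(d["p"],2),X.round())
cv2.imwrite("pics/p10.png",np.hstack([cv2.resize(a["frame"][140:330,120:380],(400,292)),cv2.resize(b["frame"][100:340,130:370],(400,400))[:292]]))
E
```

```text
t 27.15 q [-0.292  0.412  1.555  0.004  1.175 -0.346] p [538.7 -39.6 183.8] rot [-0.001  0.688  0.725  0.002] F [-0.5 -0.   0.1] g -0.1 0.0
side cup 0.73 [ 480. -269.    5.]
side cup_rim 0.59 [ 482. -266.   91.]
side cup_rim 0.59 [778. -31.   1.]
side stand_drawer0_handle 0.68 [627. -40.  57.]
side stand 0.92 [781. -30.  -1.]
scene cup 0.8 [ 481. -268.    8.]
scene cup_rim 0.42 [ 480. -265.    3.]
scene cup_rim 0.35 [ 365. -531.   -3.]
scene stand_drawer0_handle 0.57 [625. -35.  53.]
scene stand 0.75 [782. -30.  -2.]
```

View pics/p10.png

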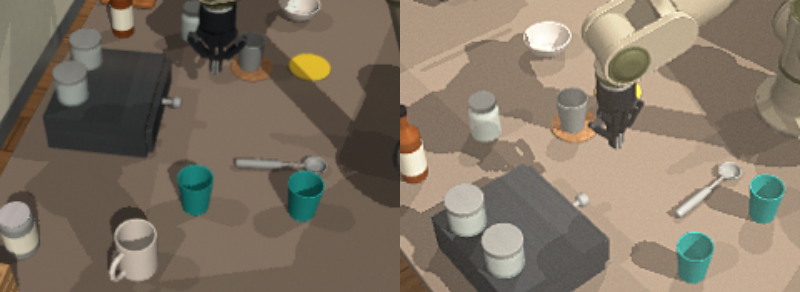

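The view shows the drawer shut, with its knob at (173,102). The cup stands on the cork at (252,55), and the bystanders are in place. I'm handing in.

```bash
python3 -c "
from rig import finish_job
print(finish_job())"
```

```text
the job is handed in; nothing more can be done
None
```

I handed the job in at about 27 s, but the hand-in returned no verdict: the six chocolates are in the shut drawer, the empty cup stands upright on the cork coaster, and the other things look untouched.

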